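Reverse the row of drilled dice into the walnut tray

TASK

Move the four drilled dice from the pale drilling rack into the pockets of the dark walnut tray in reverse order: the die that started nearest the drilling rack's brass stud goes into the tray pocket farthest from the tray's brass stud, and so on to the other end. Never tip a die over: each keeps its top face up and ends lying flat in its own pocket.

Things in the scene. Friction and masses are not known exactly. Their poses are not given: they have to be found in the camera images.
- drill_rack: Drilling rack: pale wood, holds the dice at the start. Fixed, 66 x 250 mm, rims 20 mm high. Origin: centre of underside, on the counter. Four 50 mm square pockets at y = +90, +30, -30, -90 mm, x = 0; 10 mm dividers, 8 mm rims. Brass stud, 20 mm wide, on a 30 mm end block at y = +140 mm. +y is the robot's left, within 0.35 rad. Dice stand on coloured tiles, 14 mm above the counter.
- dice_tray: Walnut dice tray: dark brown rack, empty at the start. Fixed, 66 x 250 mm, rims 20 mm high. Origin: centre of underside, on the counter. Four 50 mm square pockets at y = +90, +30, -30, -90 mm, x = 0; 10 mm dividers, 8 mm rims. Brass stud, 20 mm wide, on a 30 mm end block at y = +140 mm. +y is the robot's left, within 0.35 rad. Pocket floors are 14 mm above the counter, 6 mm below the rims.
- die_bone: Large die of ivory-white bone, a 32 mm cube with slightly rounded edges, one dark pip on top, about 65 g, loose. Origin: centre of its underside; z up through its top face. Stands at the start on the tile of its own colour in the drilling rack, squared up with the rack to about 0.15 rad, within 3 mm of the pocket centre.
- die_lapis: Large die of blue lapis, a 32 mm cube with slightly rounded edges, two white pips on top, about 65 g, loose. Origin: centre of its underside; z up through its top face. Stands at the start on the tile of its own colour in the drilling rack, squared up with the rack to about 0.15 rad, within 3 mm of the pocket centre.
- die_carnelian: Large die of red carnelian, a 32 mm cube with slightly rounded edges, three white pips on top, about 65 g, loose. Origin: centre of its underside; z up through its top face. Stands at the start on the tile of its own colour in the drilling rack, squared up with the rack to about 0.15 rad, within 3 mm of the pocket centre.
- die_jade: Large die of green jade, a 32 mm cube with slightly rounded edges, four white pips on top, about 65 g, loose. Origin: centre of its underside; z up through its top face. Stands at the start on the tile of its own colour in the drilling rack, squared up with the rack to about 0.15 rad, within 3 mm of the pocket centre.
- tile_bone: Glazed tile, ivory-white like the bone die that stands on it at the start, 48 x 48 x 4 mm, fixed in one pocket of the drilling rack and centred there. It stays and keeps showing which pocket that die came from. Origin: centre of its underside.
- tile_lapis: Glazed tile, blue like the lapis die that stands on it at the start, 48 x 48 x 4 mm, fixed in one pocket of the drilling rack and centred there. It stays and keeps showing which pocket that die came from. Origin: centre of its underside.
- tile_carnelian: Glazed tile, red like the carnelian die that stands on it at the start, 48 x 48 x 4 mm, fixed in one pocket of the drilling rack and centred there. It stays and keeps showing which pocket that die came from. Origin: centre of its underside.
- tile_jade: Glazed tile, green like the jade die that stands on it at the start, 48 x 48 x 4 mm, fixed in one pocket of the drilling rack and centred there. It stays and keeps showing which pocket that die came from. Origin: centre of its underside.
Things that resemble listed ones, but are neither listed nor needed, are in the scene too. Leave any pink look-alike of the die_jade alone.

How it is judged:
At the end, for the whole second after the job is handed in: Each die rests in the walnut tray, in the pocket mirroring the one its tile marks in the drilling rack (y becomes -y): within 11 mm of the pocket centre along and across, underside 10 to 18 mm above the tray's base, top face up within 0.1 rad, below 0.02 m/s and 0.2 rad/s (((y of tile_bone in the frame of drill_rack between 0.07 and 0.11 m and y of die_bone in the frame of dice_tray between -0.101 and -0.079 m) or (y of tile_bone in the frame of drill_rack between 0.01 and 0.05 m and y of die_bone in the frame of dice_tray between -0.041 and -0.019 m) or (y of tile_bone in the frame of drill_rack between -0.05 and -0.01 m and y of die_bone in the frame of dice_tray between 0.019 and 0.041 m) or (y of tile_bone in the frame of drill_rack between -0.11 and -0.07 m and y of die_bone in the frame of dice_tray between 0.079 and 0.101 m)) and x of die_bone in the frame of dice_tray between -0.011 and 0.011 m and z of die_bone in the frame of dice_tray between 0.01 and 0.018 m and angle between each of die_bone, die_lapis, die_carnelian, die_jade's own z axis and vertical below 0.1 rad and linear speed of each of die_bone, die_lapis, die_carnelian, die_jade below 0.02 m/s and angular speed of each of die_bone, die_lapis, die_carnelian, die_jade below 0.2 rad/s and ((y of tile_lapis in the frame of drill_rack between 0.07 and 0.11 m and y of die_lapis in the frame of dice_tray between -0.101 and -0.079 m) or (y of tile_lapis in the frame of drill_rack between 0.01 and 0.05 m and y of die_lapis in the frame of dice_tray between -0.041 and -0.019 m) or (y of tile_lapis in the frame of drill_rack between -0.05 and -0.01 m and y of die_lapis in the frame of dice_tray between 0.019 and 0.041 m) or (y of tile_lapis in the frame of drill_rack between -0.11 and -0.07 m and y of die_lapis in the frame of dice_tray between 0.079 and 0.101 m)) and x of die_lapis in the frame of dice_tray between -0.011 and 0.011 m and z of die_lapis in the frame of dice_tray between 0.01 and 0.018 m and ((y of tile_carnelian in the frame of drill_rack between 0.07 and 0.11 m and y of die_carnelian in the frame of dice_tray between -0.101 and -0.079 m) or (y of tile_carnelian in the frame of drill_rack between 0.01 and 0.05 m and y of die_carnelian in the frame of dice_tray between -0.041 and -0.019 m) or (y of tile_carnelian in the frame of drill_rack between -0.05 and -0.01 m and y of die_carnelian in the frame of dice_tray between 0.019 and 0.041 m) or (y of tile_carnelian in the frame of drill_rack between -0.11 and -0.07 m and y of die_carnelian in the frame of dice_tray between 0.079 and 0.101 m)) and x of die_carnelian in the frame of dice_tray between -0.011 and 0.011 m and z of die_carnelian in the frame of dice_tray between 0.01 and 0.018 m and ((y of tile_jade in the frame of drill_rack between 0.07 and 0.11 m and y of die_jade in the frame of dice_tray between -0.101 and -0.079 m) or (y of tile_jade in the frame of drill_rack between 0.01 and 0.05 m and y of die_jade in the frame of dice_tray between -0.041 and -0.019 m) or (y of tile_jade in the frame of drill_rack between -0.05 and -0.01 m and y of die_jade in the frame of dice_tray between 0.019 and 0.041 m) or (y of tile_jade in the frame of drill_rack between -0.11 and -0.07 m and y of die_jade in the frame of dice_tray between 0.079 and 0.101 m)) and x of die_jade in the frame of dice_tray between -0.011 and 0.011 m and z of die_jade in the frame of dice_tray between 0.01 and 0.018 m); the robot touches nothing.
It fails at once if a die is tipped over (more than 0.8 rad) (angle between any of die_bone, die_lapis, die_carnelian, die_jade's own z axis and vertical above 0.8 rad).
It also fails if it takes over 91 s, if anything falls off the work surface, if the arm or the gripper's body presses on something with over 40 N, if the wrist force passes 120 N, or if a joint passes its speed limit or range.

ROBOT

A 7-joint arm with a two-finger parallel gripper is mounted at the origin on the work surface. World frame = base frame: x ahead of the robot, y to its left, z up, the work surface at z = 0. Lengths are in m, angles in rad, forces in N, time in s.
With the tool pointing down it reaches from about 0.4 to 0.85 m from the base axis. Payload 4.5 kg.
Tool frame: the origin (TCP) lies on the centre line of the jaws, within the pads' length; the fingertips stand 25 mm ahead of it and the grasp point (between the pads) lies 6 mm ahead of it; z points along the fingers, y is the direction in which the jaws open and shut (so a half turn about z gives the same grasp; the last joint's range is limited). The gripper opens to 88 mm and grips with 3 to 60 N. Pads are 18 mm wide; open, the fingers measure 123 mm over their backs; the gripper's body (75 mm by 187 mm) begins 45 mm behind the grasp point.
Start: joints at [-1.262, 0.689, -0.195, 1.565, 0.157, 0.902, -0.215], TCP at [0.17, 0.602, 0.264] pointing down, gripper open.
Joint ranges: [-3.01, 3.01], [-0.46, 2.08], [-1.47, 1.51], [0.13, 2.56], [-1, 4.14], [0.04, 2.09], [-2.66, 2.66]. Speed limits (rad/s): [2.57, 2.57, 3.14, 3.14, 3.14, 3.14, 3.14].

INTERFACE

Orientations are given as a unit quaternion [x, y, z, w].
In Python, from plant import r, eyes gives the robot as it stands.
- The arm moves only by the tool servo_tool, never from a script. Its argument "deltas" is a list of rows, each an object of numbers: "dx", "dy", "dz": the shift along the tool's x, y, z in units of 60 mm (1.0 is 60 mm); "ax", "ay", "az": the turn, a rotation vector about the tool's x, y, z in units of 6 degrees (1.0 is 6 degrees); "hand": the finger opening in mm, from 0 to 88.1. A call has 1 to 10 rows; each row is the pose to reach, as a shift and turn from the pose commanded when the call began, along the tool's axes at that moment; what a row does not reach only later rows make up. A row lasts 1/8 s, in which the tool goes at most 62.5 mm and 10.7 degrees, less where a joint would pass 70% of its speed; a pose out of reach is approached as far as the arm can. A call with a gripper value outside its range is refused whole. The fingers move at their own pace and stop on an object; "newtons" is the grip in N (left out, the last holds). Time passes only in rows, so rows that repeat a pose let the fingers close. It gives the time, the measured TCP pose, the force and the opening at its end, in the units of the state.
- r.get_state(): the state, without advancing time (a new reading comes with each control period).
- eyes.snapshot(name): name is "side" or "top" or "wrist"; returns (picture, depth): 420x560x3 uint8, red, green, blue; 420x560 float32, m along the optical axis (not along the pixel's ray), 0 where there is no reading.
- eyes.camera_model(name): a dict with "fx", "fy", "cx", "cy" (pixels), "pose" (4x4, takes a point from camera to world coordinates). Camera axes: x right, y up, looking along -z (the intrinsics and any distortion apply to the point x, -y, -z); pixel columns grow to the right and rows downward; lengths in m; the calibration is good to about 2 mm. A picture is of the moment at which its call begins: read the wrist's pose just before it. camera_model takes no time and is no camera call; for the wrist camera it gives the pose at the moment of the call.
- r.finish_job(): hands the job in, once; it reports no verdict.
The state is a dict: "clock": time; "q": joint angles; "qd": joint speeds; "joint_torque": joint torques, N m; "tool_pos": TCP position; "eef_rot": TCP orientation; "contact_force": force on the tool from outside, world axes, zero at the start; "moment": the same for the moment, N m; "opening": opening from 0.0 (shut) to 1.0 (fully open).
Only numpy, scipy, OpenCV 4.12 (cv2) and the standard library are available. Lean on these libraries where they do the work, as an engineer would, in place of code of your own. Each camera call takes 0.05 s, during which the arm holds its last target.

## Working session

There is one attempt and no reset: what is moved stays moved. The work goes in short steps, Python scripts to look and compute and a tool call to move; the robot and the scene stay as the last step left them, time stands still between calls to the robot, and variables do not carry over. Pictures are saved under pics/ and viewed, and the job is handed in when it is done.

Besides the shell and the picture viewer there is one more tool, called after ">>>" in YAML: its name, and indented under it one key for each argument. servo_tool: Moves the arm, as the interface text tells. Its arguments: {"type":"object","properties":{"deltas":{"type":"array","items":{"type":"object","properties":{"dx":{"type":"number"},"dy":{"type":"number"},"dz":{"type":"number"},"ax":{"type":"number"},"ay":{"type":"number"},"az":{"type":"number"},"hand":{"type":"number"}}}},"newtons":{"type":"number"}},"required":["deltas"]}

```bash
mkdir -p pics; ls; python3 - <<'E'
from plant import r, eyes
import cv2,numpy as np
print(r.get_state())
for n in ["top","side"]:
    p,d=eyes.snapshot(n); cv2.imwrite(f"pics/{n}0.png",p[:,:,::-1]); np.save(f"pics/{n}0.npy",d)
    m=eyes.camera_model(n); print(n,m)
E
```

```text
pics
{'clock': 0.0, 'q': array([-1.26219125,  0.68996429, -0.19452295,  1.5663536 ,  0.15732853,
        0.90253265, -0.21511503]), 'qd': array([-1.72258074e-03,  9.98757761e-04, -4.06045736e-05, -1.61626185e-03,
        6.16912191e-04,  7.31655387e-04, -3.79768455e-04]), 'joint_torque': array([-3.68116230e-05, -5.27561653e+01, -1.26698624e+00, -1.53426594e+01,
       -5.26627852e-02,  6.74439972e-03,  1.74921329e-04]), 'tool_pos': array([0.16948562, 0.60095688, 0.26291999]), 'eef_rot': array([ 1.36923403e-01,  9.90581200e-01, -9.29837257e-04, -4.82444068e-05]), 'contact_force': array([-0.42748588,  0.24107912, -0.40932213]), 'moment': array([-0.01149067,  0.02157107,  0.00521378]), 'opening': 1.0025751481122558}
top {'fx': 408.22460620332896, 'fy': 408.22460620332896, 'cx': 278.730297577288, 'cy': 202.6383949352401, 'pose': array([[-0.01529752,  0.99611856, -0.08668222,  0.45615917],
       [-0.99925835, -0.01829425, -0.03388311, -0.01313137],
       [-0.03533738,  0.08609961,  0.99565964,  0.86173422],
       [ 0.        ,  0.        ,  0.        ,  1.        ]])}
side {'fx': 451.23818471890655, 'fy': 451.23818471890655, 'cx': 278.3948380158466, 'cy': 208.45501027658153, 'pose': array([[-0.93484103,  0.2710717 , -0.22933028,  0.27830448],
       [-0.35487984, -0.69237689,  0.62823128,  0.59801053],
       [ 0.01151274,  0.66868107,  0.74346021,  0.76285173],
       [ 0.        ,  0.        ,  0.        ,  1.        ]])}
```

View pics/top0.png

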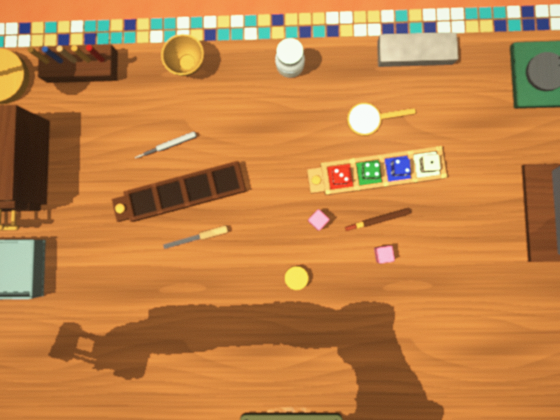

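View pics/side0.png

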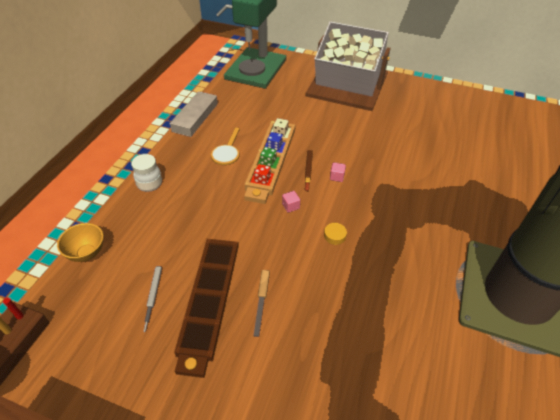

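The top view shows the drilling rack with its stud at (317,180), then red (340,176), green (370,170), blue (399,167) and white (428,162). The walnut tray's stud is at (120,209), with pockets at about (143,202), (171,194), (200,187) and (229,181). The pink look-alikes are at (319,219) and (386,254), outside the rack.

```bash
python3 - <<'E'
import cv2
p=cv2.imread("pics/top0.png")
cv2.imwrite("pics/rack_c.png",cv2.resize(p[135:205,300:460],None,fx=5,fy=5,interpolation=cv2.INTER_CUBIC))
cv2.imwrite("pics/tray_c.png",cv2.resize(p[150:230,100:260],None,fx=5,fy=5,interpolation=cv2.INTER_CUBIC))
E
```

```text
(no output)
```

View pics/rack_c.png

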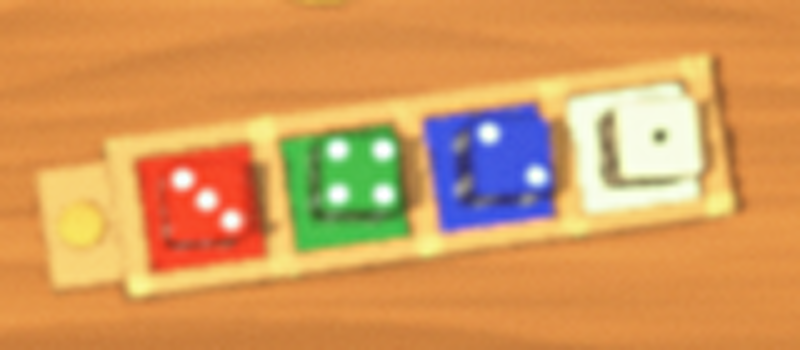

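View pics/tray_c.png

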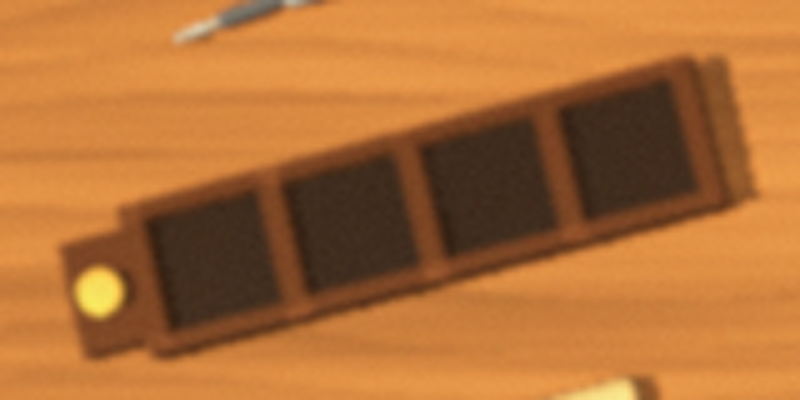

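```bash
cat > h.py <<'E'
import numpy as np
from scipy.spatial.transform import Rotation as R
def ray(m,u,v,z):
    P=m["pose"]; d=P[:3,:3]@np.array([(u-m["cx"])/m["fx"],-(v-m["cy"])/m["fy"],-1.]); o=P[:3,3]
    return o+d*(z-o[2])/d[2]
def fit(corn,off,sx=66,sy=250):
    pass
E
python3 - <<'E'
from h import *
from plant import eyes
m=eyes.camera_model("top"); d=np.load("pics/top0.npy")
f=lambda x,y,o:((x+.5)/5-.5+o[0],(y+.5)/5-.5+o[1])
O={'rack':(300,135),'tray':(100,150)}
C={'rack':[(107,140),(712,57),(738,210),(130,295)],'tray':[(122,208),(692,57),(728,203),(158,355)]}
S={'rack':(81,224),'tray':(100,292)}
for n in C:
    w=np.array([ray(m,*f(*c,O[n]),.02) for c in C[n]])[:,:2]
    print(n,"sides",np.linalg.norm(w-np.roll(w,-1,0),axis=1).round(4))
    L=(w[0]+w[3]-w[1]-w[2])/2; yaw=np.arctan2(-L[0],L[1]); c=w.mean(0)
    s=ray(m,*f(*S[n],O[n]),.02)[:2]
    y=np.array([-np.sin(yaw),np.cos(yaw)]); x=np.array([np.cos(yaw),np.sin(yaw)])
    print(n,"c",c.round(4),"yaw",yaw.round(4),"stud in frame",((s-c)@x).round(4),((s-c)@y).round(4))
    for k in (.09,.03,-.03,-.09): print(k,(c+k*y).round(4))
for n,p in dict(red=(206,200),green=(360,172),blue=(512,155),white=(659,136)).items():
    u,v=f(*p,O['rack']); w=ray(m,u,v,.046)
    dd=d[round(v),round(u)]; P=m["pose"]; h=(P@[(u-m["cx"])/m["fx"]*dd,-(v-m["cy"])/m["fy"]*dd,-dd,1])
    print(n,w.round(4),"depth pt",h.round(4))
E
```

```text
rack sides [0.2518 0.0644 0.2514 0.0655]
rack c [ 0.5938 -0.2026] yaw 0.1187 stud in frame -0.0007 0.1415
0.09 [ 0.5832 -0.1132]
0.03 [ 0.5903 -0.1728]
-0.03 [ 0.5974 -0.2324]
-0.09 [ 0.6045 -0.292 ]
tray sides [0.2484 0.0636 0.2468 0.0643]
tray c [0.5581 0.2125] yaw 0.2413 stud in frame -0.0001 0.1412
0.09 [0.5366 0.2999]
0.03 [0.5509 0.2416]
-0.03 [0.5653 0.1834]
-0.09 [0.5796 0.1251]
red [ 0.5814 -0.1109  0.046 ] depth pt [ 0.5811 -0.1107  0.0481  1.    ]
green [ 0.5914 -0.1727  0.046 ] depth pt [ 0.5919 -0.1732  0.0434  1.    ]
blue [ 0.597  -0.2333  0.046 ] depth pt [ 0.5972 -0.2335  0.0452  1.    ]
white [ 0.6035 -0.2918  0.046 ] depth pt [ 0.6033 -0.2915  0.0468  1.    ]
```

Sizes agree (250 x 66 mm, stud at +141 mm, tops at about 46 mm), and the dice lie within 3 mm of their pocket centres. Next is a helper that turns targets into move units.

```bash
cat >> h.py <<'E'
def goto(x,y,z,a):
    from plant import r
    s=r.get_state(); R0=R.from_quat(s["eef_rot"]).as_matrix()
    Rt=np.array([[-np.sin(a),np.cos(a),0],[np.cos(a),np.sin(a),0],[0,0,-1.]])
    dp=R0.T@(np.array([x,y,z])-s["tool_pos"])/.06
    rv=np.degrees(R.from_matrix(R0.T@Rt).as_rotvec())/6
    return dict(clock=round(s["clock"],2),d=dp.round(3).tolist(),a=rv.round(3).tolist(),pos=s["tool_pos"].round(4).tolist(),q=s["q"].round(2).tolist(),F=s["contact_force"].round(1).tolist(),open=round(s["opening"]*88,1))
E
python3 -c "
from h import *
print(goto(.5814,-.1109,.16,.1187))"
```

```text
{'clock': 0.1, 'd': [-9.826, -9.556, 1.733], 'a': [-0.013, 0.01, 11.243], 'pos': [0.1695, 0.601, 0.263], 'q': [-1.26, 0.69, -0.19, 1.57, 0.16, 0.9, -0.22], 'F': [0.7, 0.2, -0.6], 'open': 87.8}
```

>>> servo_tool:
  deltas:
    - {"dx": -4.9, "dy": -4.8, "dz": 0, "az": 5.6, "hand": 70}
    - {"dx": -4.9, "dy": -4.8, "dz": 0, "az": 5.6, "hand": 70}
    - {"dx": -4.9, "dy": -4.8, "dz": 0, "az": 5.6, "hand": 70}
    - {"dx": -4.9, "dy": -4.8, "dz": 0, "az": 5.6, "hand": 70}
    - {"dx": -4.9, "dy": -4.8, "dz": 0, "az": 5.6, "hand": 70}
    - {"dx": -4.9, "dy": -4.8, "dz": 0, "az": 5.6, "hand": 70}
    - {"dx": -4.9, "dy": -4.8, "dz": 0, "az": 5.6, "hand": 70}
    - {"dx": -4.9, "dy": -4.8, "dz": 0, "az": 5.6, "hand": 70}
  newtons: 20

```text
schema error: expected keys dx, dy, dz, ax, ay, az, hand
```

```bash
python3 -c "
from h import *
print(goto(.5814,-.1109,.16,.1187))"
```

```text
{'clock': 0.1, 'd': [-9.826, -9.556, 1.733], 'a': [-0.013, 0.01, 11.243], 'pos': [0.1695, 0.601, 0.263], 'q': [-1.26, 0.69, -0.19, 1.57, 0.16, 0.9, -0.22], 'F': [0.7, 0.2, -0.6], 'open': 87.8}
```

>>> servo_tool:
  deltas:
    - {"dx": -4.9, "dy": -4.8, "dz": 0, "ax": 0, "ay": 0, "az": 5.6, "hand": 70}
    - {"dx": -4.9, "dy": -4.8, "dz": 0, "ax": 0, "ay": 0, "az": 5.6, "hand": 70}
    - {"dx": -4.9, "dy": -4.8, "dz": 0, "ax": 0, "ay": 0, "az": 5.6, "hand": 70}
    - {"dx": -4.9, "dy": -4.8, "dz": 0, "ax": 0, "ay": 0, "az": 5.6, "hand": 70}
    - {"dx": -4.9, "dy": -4.8, "dz": 0, "ax": 0, "ay": 0, "az": 5.6, "hand": 70}
    - {"dx": -4.9, "dy": -4.8, "dz": 0, "ax": 0, "ay": 0, "az": 5.6, "hand": 70}
    - {"dx": -4.9, "dy": -4.8, "dz": 0, "ax": 0, "ay": 0, "az": 5.6, "hand": 70}
    - {"dx": -4.9, "dy": -4.8, "dz": 0, "ax": 0, "ay": 0, "az": 5.6, "hand": 70}
  newtons: 20

```text
clock: 1.1
tool_pos: [0.3756, 0.2415, 0.2636]
eef_rot: [0.42, 0.907, -0.001, 0.0]
contact_force: [-0.0, 0.8, -0.7]
opening: 0.798
```

```bash
python3 -c "
from h import *
print(goto(.5814,-.1109,.16,.1187))"
```

```text
{'clock': 1.1, 'd': [-6.696, -1.179, 1.736], 'a': [-0.007, 0.015, 5.58], 'pos': [0.3756, 0.2415, 0.2636], 'q': [-0.62, 0.46, -0.08, 2.08, 0.07, 0.6, -0.04], 'F': [-0.0, 0.8, -0.7], 'open': 70.2}
```

Moves track well. On to a point above the red die.

>>> servo_tool:
  deltas:
    - {"dx": -6.7, "dy": -1.18, "dz": 1.73, "ax": 0, "ay": 0, "az": 5.58, "hand": 70}
    - {"dx": -6.7, "dy": -1.18, "dz": 1.73, "ax": 0, "ay": 0, "az": 5.58, "hand": 70}
    - {"dx": -6.7, "dy": -1.18, "dz": 1.73, "ax": 0, "ay": 0, "az": 5.58, "hand": 70}
    - {"dx": -6.7, "dy": -1.18, "dz": 1.73, "ax": 0, "ay": 0, "az": 5.58, "hand": 70}
    - {"dx": -6.7, "dy": -1.18, "dz": 1.73, "ax": 0, "ay": 0, "az": 5.58, "hand": 70}
    - {"dx": -6.7, "dy": -1.18, "dz": 1.73, "ax": 0, "ay": 0, "az": 5.58, "hand": 70}
    - {"dx": -6.7, "dy": -1.18, "dz": 1.73, "ax": 0, "ay": 0, "az": 5.58, "hand": 70}
    - {"dx": -6.7, "dy": -1.18, "dz": 1.73, "ax": 0, "ay": 0, "az": 5.58, "hand": 70}
    - {"dx": -6.7, "dy": -1.18, "dz": 1.73, "ax": 0, "ay": 0, "az": 5.58, "hand": 70}
    - {"dx": -6.7, "dy": -1.18, "dz": 1.73, "ax": 0, "ay": 0, "az": 5.58, "hand": 70}

```text
clock: 2.35
tool_pos: [0.5824, -0.1038, 0.1601]
eef_rot: [0.66, 0.751, 0.0, -0.001]
contact_force: [-0.5, -0.3, 0.1]
opening: 0.798
```

```bash
python3 - <<'E'
from h import *
from plant import r,eyes
import cv2
print(goto(.5814,-.1109,.048,.1187))
m=eyes.camera_model("wrist"); p,d=eyes.snapshot("wrist"); cv2.imwrite("pics/w1.png",p[:,:,::-1])
E
```

```text
{'clock': 2.35, 'd': [-0.118, -0.032, 1.868], 'a': [-0.001, -0.015, 0.095], 'pos': [0.5824, -0.1038, 0.1601], 'q': [0.1, 0.78, -0.0, 1.77, 0.0, 0.6, 0.23], 'F': [-0.5, -0.3, 0.1], 'open': 70.2}
```

View pics/w1.png

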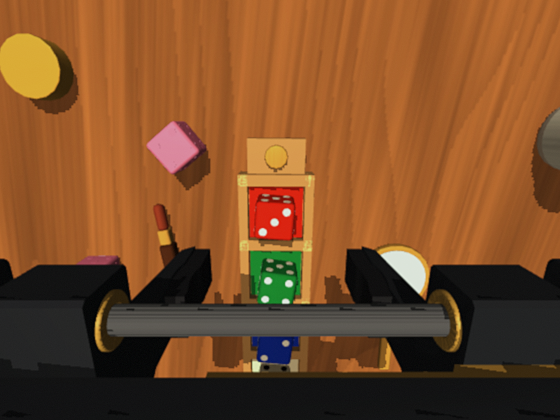

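The wrist view shows the red die's centre pip at about (275,222), the green die behind it, the stud at (276,157), and the jaws straddling the rack. I'll check the red die against the top-camera figure.

```bash
python3 - <<'E'
from h import *
from plant import r,eyes
m=eyes.camera_model("wrist")
print(ray(m,275,222,.046),ray(m,276,157,.02))
print(goto(.5814,-.1109,.048,.1187))
E
```

```text
[ 0.58106706 -0.10942898  0.046     ] [ 0.5754929  -0.06063457  0.02      ]
{'clock': 2.4, 'd': [-0.111, -0.033, 1.87], 'a': [0.001, -0.011, 0.092], 'pos': [0.5825, -0.1041, 0.1602], 'q': [0.1, 0.78, -0.0, 1.77, 0.0, 0.6, 0.23], 'F': [-0.4, 0.2, -0.7], 'open': 70.2}
```

Both views agree to about 1.5 mm. Descending, closing and lifting.

>>> servo_tool:
  deltas:
    - {"dx": -0.11, "dy": -0.03, "dz": 0.6, "ax": 0, "ay": 0, "az": 0.09, "hand": 70}
    - {"dx": -0.11, "dy": -0.03, "dz": 1.2, "ax": 0, "ay": 0, "az": 0.09, "hand": 70}
    - {"dx": -0.11, "dy": -0.03, "dz": 1.6, "ax": 0, "ay": 0, "az": 0.09, "hand": 70}
    - {"dx": -0.11, "dy": -0.03, "dz": 1.87, "ax": 0, "ay": 0, "az": 0.09, "hand": 70}
    - {"dx": -0.11, "dy": -0.03, "dz": 1.87, "ax": 0, "ay": 0, "az": 0.09, "hand": 70}

```text
clock: 3.02
tool_pos: [0.5811, -0.1125, 0.0471]
eef_rot: [0.665, 0.747, -0.0, -0.001]
contact_force: [-0.1, 0.3, -0.2]
opening: 0.795
```

```bash
python3 - <<'E'
from h import *
print(goto(.5814,-.1109,.048,.1187))
E
```

```text
{'clock': 3.02, 'd': [0.025, 0.008, -0.015], 'a': [-0.014, -0.007, -0.018], 'pos': [0.5811, -0.1125, 0.0471], 'q': [0.12, 0.96, -0.0, 1.8, 0.01, 0.38, 0.23], 'F': [-0.1, 0.3, -0.2], 'open': 70.0}
```

>>> servo_tool:
  deltas:
    - {"dx": 0, "dy": 0, "dz": 0, "ax": 0, "ay": 0, "az": 0, "hand": 22}
    - {"dx": 0, "dy": 0, "dz": 0, "ax": 0, "ay": 0, "az": 0, "hand": 22}
    - {"dx": 0, "dy": 0, "dz": 0, "ax": 0, "ay": 0, "az": 0, "hand": 22}
    - {"dx": 0, "dy": 0, "dz": 0, "ax": 0, "ay": 0, "az": 0, "hand": 22}
    - {"dx": 0, "dy": 0, "dz": 0, "ax": 0, "ay": 0, "az": 0, "hand": 22}
    - {"dx": 0, "dy": 0, "dz": 0, "ax": 0, "ay": 0, "az": 0, "hand": 22}
  newtons: 20

```text
clock: 3.78
tool_pos: [0.5818, -0.1133, 0.048]
eef_rot: [0.665, 0.747, 0.0, 0.0]
contact_force: [-0.8, -0.2, 5.6]
opening: 0.357
```

```bash
python3 - <<'E'
from h import *
print(goto(.5796,.1251,.14,.2413))
E
```

```text
{'clock': 3.77, 'd': [3.951, 0.424, -1.533], 'a': [0.003, 0.001, -1.199], 'pos': [0.5818, -0.1133, 0.048], 'q': [0.12, 0.96, -0.0, 1.8, 0.01, 0.38, 0.23], 'F': [-0.8, -0.2, 5.6], 'open': 31.4}
```

Gripped at 31.4 mm. The die sits about 3 mm ahead of the TCP along the tool's x, so I'll allow for that. Lift and carry.

>>> servo_tool:
  deltas:
    - {"dx": 0, "dy": 0, "dz": -0.4, "ax": 0, "ay": 0, "az": 0, "hand": 22}
    - {"dx": 0, "dy": 0, "dz": -1.0, "ax": 0, "ay": 0, "az": 0, "hand": 22}
    - {"dx": 0.5, "dy": 0.05, "dz": -1.5, "ax": 0, "ay": 0, "az": -0.2, "hand": 22}
    - {"dx": 1.3, "dy": 0.15, "dz": -1.53, "ax": 0, "ay": 0, "az": -0.5, "hand": 22}
    - {"dx": 2.1, "dy": 0.24, "dz": -1.53, "ax": 0, "ay": 0, "az": -0.8, "hand": 22}
    - {"dx": 2.9, "dy": 0.33, "dz": -1.53, "ax": 0, "ay": 0, "az": -1.1, "hand": 22}
    - {"dx": 3.5, "dy": 0.4, "dz": -1.53, "ax": 0, "ay": 0, "az": -1.2, "hand": 22}
    - {"dx": 3.9, "dy": 0.43, "dz": -1.53, "ax": 0, "ay": 0, "az": -1.2, "hand": 22}
    - {"dx": 3.9, "dy": 0.43, "dz": -1.53, "ax": 0, "ay": 0, "az": -1.2, "hand": 22}

```text
clock: 4.9
tool_pos: [0.5797, 0.1249, 0.1391]
eef_rot: [0.615, 0.788, 0.0, -0.001]
contact_force: [-0.7, -0.4, -0.5]
opening: 0.361
```

```bash
python3 - <<'E'
from h import *
from plant import r,eyes
import cv2
print(goto(.5803,.1222,.049,.2413))
p,d=eyes.snapshot("wrist"); cv2.imwrite("pics/w2.png",p[:,:,::-1])
E
```

```text
{'clock': 4.9, 'd': [-0.05, -0.001, 1.502], 'a': [-0.002, -0.016, 0.044], 'pos': [0.5797, 0.1249, 0.1391], 'q': [-0.3, 0.82, 0.02, 1.77, -0.04, 0.55, -0.01], 'F': [-0.7, -0.4, -0.5], 'open': 31.8}
```

View pics/w2.png

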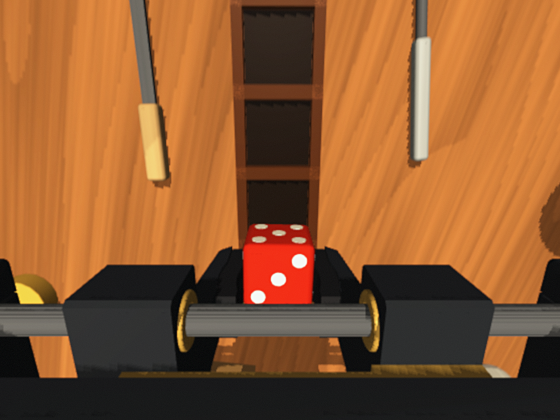

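The wrist view shows the red die upright in the jaws with its centre pip at (278,279), over the stud-far tray pocket and lined up with the tray.

```bash
python3 - <<'E'
from h import *
from plant import eyes
m=eyes.camera_model("wrist"); s=goto(0,0,0,0)
print(ray(m,278,279,s['pos'][2]-.0015),s['pos'])
# tray divider line between pockets -30 and -90 (centre y=-60): pixel (278,173)
c=np.array([.5581,.2125]);y=np.array([-np.sin(.2413),np.cos(.2413)])
for u,v in((278,173),(278,92)):
  print((ray(m,u,v,.02)[:2]-c)@y,(ray(m,u,v,.02)[:2]-c)@np.array([y[1],-y[0]]))
E
```

```text
[0.57906276 0.12717651 0.1377    ] [0.5799, 0.1223, 0.1392]
-0.059179961230302454 -0.00012137813858245525
0.0004255750887514104 -0.0002487685062327388
```

>>> servo_tool:
  deltas:
    - {"dx": -0.05, "dy": 0, "dz": 0.6, "ax": 0, "ay": 0, "az": 0, "hand": 22}
    - {"dx": -0.05, "dy": 0, "dz": 1.1, "ax": 0, "ay": 0, "az": 0, "hand": 22}
    - {"dx": -0.05, "dy": 0, "dz": 1.4, "ax": 0, "ay": 0, "az": 0, "hand": 22}
    - {"dx": -0.05, "dy": 0, "dz": 1.5, "ax": 0, "ay": 0, "az": 0, "hand": 22}
    - {"dx": -0.05, "dy": 0, "dz": 1.5, "ax": 0, "ay": 0, "az": 0, "hand": 22}

```text
clock: 5.58
tool_pos: [0.5812, 0.1188, 0.0497]
eef_rot: [0.617, 0.787, 0.0, 0.0]
contact_force: [-0.5, 0.6, -1.2]
opening: 0.362
```

>>> servo_tool:
  deltas:
    - {"dx": 0, "dy": 0, "dz": 0.02, "ax": 0, "ay": 0, "az": 0, "hand": 22}
    - {"dx": 0, "dy": 0, "dz": 0.02, "ax": 0, "ay": 0, "az": 0, "hand": 38}
    - {"dx": 0, "dy": 0, "dz": 0.02, "ax": 0, "ay": 0, "az": 0, "hand": 60}
    - {"dx": 0, "dy": 0, "dz": 0.02, "ax": 0, "ay": 0, "az": 0, "hand": 60}
    - {"dx": 0, "dy": 0, "dz": 0.02, "ax": 0, "ay": 0, "az": 0, "hand": 60}
    - {"dx": 0, "dy": 0, "dz": -0.6, "ax": 0, "ay": 0, "az": 0, "hand": 70}
    - {"dx": 0, "dy": 0, "dz": -1.5, "ax": 0, "ay": 0, "az": 0, "hand": 70}
    - {"dx": 0, "dy": 0, "dz": -1.5, "ax": 0, "ay": 0, "az": 0, "hand": 70}

```text
clock: 6.58
tool_pos: [0.5836, 0.1197, 0.1433]
eef_rot: [0.617, 0.787, 0.003, 0.003]
contact_force: [0.5, -0.2, 0.3]
opening: 0.794
```

```bash
python3 - <<'E'
from h import *
from plant import r,eyes
import cv2
print(goto(.5914,-.1727,.12,.1187))
p,d=eyes.snapshot("wrist"); cv2.imwrite("pics/w3.png",p[:,:,::-1])
E
```

```text
{'clock': 6.58, 'd': [-4.763, -1.041, 0.38], 'a': [0.077, -0.005, 1.169], 'pos': [0.5836, 0.1197, 0.1433], 'q': [-0.29, 0.81, 0.03, 1.77, -0.04, 0.55, -0.01], 'F': [0.5, -0.2, 0.3], 'open': 69.9}
```

View pics/w3.png

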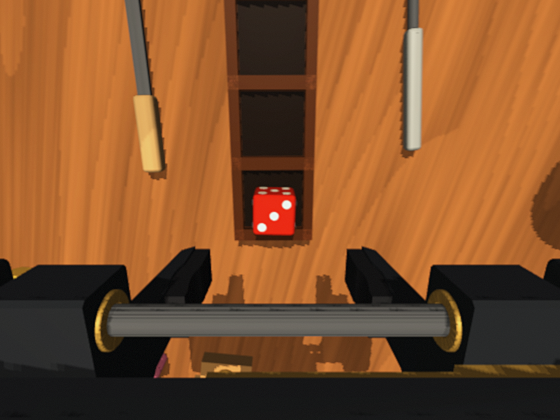

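The red die lies flat in the pocket farthest from the stud, pip at (274,216). Next is green.

>>> servo_tool:
  deltas:
    - {"dx": -0.7, "dy": -0.15, "dz": 0.0, "ax": 0.04, "ay": 0, "az": 0.2, "hand": 70}
    - {"dx": -1.6, "dy": -0.35, "dz": 0.0, "ax": 0.07, "ay": 0, "az": 0.5, "hand": 70}
    - {"dx": -2.5, "dy": -0.55, "dz": 0.1, "ax": 0.07, "ay": 0, "az": 0.8, "hand": 70}
    - {"dx": -3.4, "dy": -0.75, "dz": 0.2, "ax": 0.07, "ay": 0, "az": 1.1, "hand": 70}
    - {"dx": -4.2, "dy": -0.92, "dz": 0.38, "ax": 0.07, "ay": 0, "az": 1.17, "hand": 70}
    - {"dx": -4.76, "dy": -1.04, "dz": 0.38, "ax": 0.07, "ay": 0, "az": 1.17, "hand": 70}
    - {"dx": -4.76, "dy": -1.04, "dz": 0.38, "ax": 0.07, "ay": 0, "az": 1.17, "hand": 70}
    - {"dx": -4.76, "dy": -1.04, "dz": 0.38, "ax": 0.07, "ay": 0, "az": 1.17, "hand": 70}
    - {"dx": -4.76, "dy": -1.04, "dz": 0.38, "ax": 0.07, "ay": 0, "az": 1.17, "hand": 70}

```text
clock: 7.75
tool_pos: [0.5887, -0.1706, 0.1162]
eef_rot: [0.663, 0.749, -0.002, -0.003]
contact_force: [-0.3, 0.7, 0.3]
opening: 0.795
```

```bash
python3 - <<'E'
from h import *
print(goto(.5914,-.1727,.048,.1187))
E
```

```text
{'clock': 7.75, 'd': [-0.042, 0.05, 1.137], 'a': [-0.075, -0.013, 0.029], 'pos': [0.5887, -0.1706, 0.1162], 'q': [0.21, 0.87, -0.01, 1.71, 0.02, 0.57, 0.31], 'F': [-0.3, 0.7, 0.3], 'open': 69.9}
```

>>> servo_tool:
  deltas:
    - {"dx": -0.03, "dy": 0.05, "dz": 0.5, "ax": -0.07, "ay": 0, "az": 0.03, "hand": 70}
    - {"dx": -0.03, "dy": 0.05, "dz": 0.9, "ax": -0.07, "ay": 0, "az": 0.03, "hand": 70}
    - {"dx": -0.03, "dy": 0.05, "dz": 1.13, "ax": -0.07, "ay": 0, "az": 0.03, "hand": 70}
    - {"dx": -0.03, "dy": 0.05, "dz": 1.13, "ax": -0.07, "ay": 0, "az": 0.03, "hand": 70}
    - {"dx": -0.03, "dy": 0.05, "dz": 1.13, "ax": -0.07, "ay": 0, "az": 0.03, "hand": 70}

```text
clock: 8.38
tool_pos: [0.592, -0.1743, 0.0496]
eef_rot: [0.665, 0.747, 0.0, 0.001]
contact_force: [-0.5, 1.0, -0.2]
opening: 0.799
```

```bash
python3 - <<'E'
from h import *
print(goto(.5914,-.1727,.048,.1187))
E
```

```text
{'clock': 8.38, 'd': [0.028, -0.007, 0.027], 'a': [0.013, 0.007, -0.024], 'pos': [0.592, -0.1743, 0.0496], 'q': [0.22, 0.98, -0.01, 1.72, 0.03, 0.44, 0.31], 'F': [-0.5, 1.0, -0.2], 'open': 70.3}
```

>>> servo_tool:
  deltas:
    - {"dx": 0.02, "dy": 0, "dz": 0.02, "ax": 0, "ay": 0, "az": 0, "hand": 22}
    - {"dx": 0.02, "dy": 0, "dz": 0.02, "ax": 0, "ay": 0, "az": 0, "hand": 22}
    - {"dx": 0.02, "dy": 0, "dz": 0.02, "ax": 0, "ay": 0, "az": 0, "hand": 22}
    - {"dx": 0.02, "dy": 0, "dz": 0.02, "ax": 0, "ay": 0, "az": 0, "hand": 22}
    - {"dx": 0.02, "dy": 0, "dz": 0.02, "ax": 0, "ay": 0, "az": 0, "hand": 22}
    - {"dx": 0.02, "dy": 0, "dz": 0.02, "ax": 0, "ay": 0, "az": 0, "hand": 22}

```text
clock: 9.12
tool_pos: [0.5912, -0.1734, 0.0478]
eef_rot: [0.665, 0.747, -0.0, 0.0]
contact_force: [-0.6, 0.2, 1.8]
opening: 0.374
```

```bash
python3 - <<'E'
from h import *
print(goto(.5657,.1815,.14,.2413))
E
```

```text
{'clock': 9.12, 'd': [5.924, 0.261, -1.54], 'a': [0.0, 0.005, -1.198], 'pos': [0.5912, -0.1734, 0.0478], 'q': [0.22, 0.98, -0.01, 1.72, 0.02, 0.44, 0.3], 'F': [-0.6, 0.2, 1.8], 'open': 32.9}
```

Gripped (32.9 mm). Now I carry it to the −30 mm pocket.

>>> servo_tool:
  deltas:
    - {"dx": 0, "dy": 0, "dz": -0.5, "ax": 0, "ay": 0, "az": 0, "hand": 22}
    - {"dx": 0, "dy": 0, "dz": -1.2, "ax": 0, "ay": 0, "az": 0, "hand": 22}
    - {"dx": 0.7, "dy": 0.03, "dz": -1.54, "ax": 0, "ay": 0, "az": -0.2, "hand": 22}
    - {"dx": 1.6, "dy": 0.07, "dz": -1.54, "ax": 0, "ay": 0, "az": -0.4, "hand": 22}
    - {"dx": 2.5, "dy": 0.11, "dz": -1.54, "ax": 0, "ay": 0, "az": -0.6, "hand": 22}
    - {"dx": 3.4, "dy": 0.15, "dz": -1.54, "ax": 0, "ay": 0, "az": -0.8, "hand": 22}
    - {"dx": 4.3, "dy": 0.19, "dz": -1.54, "ax": 0, "ay": 0, "az": -1.0, "hand": 22}
    - {"dx": 5.2, "dy": 0.23, "dz": -1.54, "ax": 0, "ay": 0, "az": -1.2, "hand": 22}
    - {"dx": 5.92, "dy": 0.26, "dz": -1.54, "ax": 0, "ay": 0, "az": -1.2, "hand": 22}
    - {"dx": 5.92, "dy": 0.26, "dz": -1.54, "ax": 0, "ay": 0, "az": -1.2, "hand": 22}

```text
clock: 10.38
tool_pos: [0.5645, 0.1874, 0.1397]
eef_rot: [0.614, 0.79, 0.001, -0.001]
contact_force: [-1.0, -0.3, -0.4]
opening: 0.378
```

>>> servo_tool:
  deltas:
    - {"dx": 0, "dy": 0, "dz": 0, "ax": 0, "ay": 0, "az": 0, "hand": 22}
    - {"dx": 0, "dy": 0, "dz": 0, "ax": 0, "ay": 0, "az": 0, "hand": 22}

```text
clock: 10.62
tool_pos: [0.566, 0.1792, 0.1399]
eef_rot: [0.618, 0.786, -0.001, 0.001]
contact_force: [-0.8, 0.4, -0.3]
opening: 0.375
```

```bash
python3 - <<'E'
from h import *
print(goto(.5657,.1815,.049,.2413))
E
```

```text
{'clock': 10.62, 'd': [0.041, 0.006, 1.515], 'a': [-0.004, 0.017, -0.024], 'pos': [0.566, 0.1792, 0.1399], 'q': [-0.41, 0.82, 0.04, 1.77, -0.06, 0.56, -0.09], 'F': [-0.8, 0.4, -0.3], 'open': 33.0}
```

>>> servo_tool:
  deltas:
    - {"dx": 0.03, "dy": 0, "dz": 0.6, "ax": 0, "ay": 0, "az": 0, "hand": 22}
    - {"dx": 0.03, "dy": 0, "dz": 1.1, "ax": 0, "ay": 0, "az": 0, "hand": 22}
    - {"dx": 0.03, "dy": 0, "dz": 1.4, "ax": 0, "ay": 0, "az": 0, "hand": 22}
    - {"dx": 0.03, "dy": 0, "dz": 1.5, "ax": 0, "ay": 0, "az": 0, "hand": 22}
    - {"dx": 0.03, "dy": 0, "dz": 1.5, "ax": 0, "ay": 0, "az": 0, "hand": 22}
    - {"dx": 0.03, "dy": 0, "dz": 1.5, "ax": 0, "ay": 0, "az": 0, "hand": 22}

```text
clock: 11.38
tool_pos: [0.566, 0.1832, 0.0509]
eef_rot: [0.617, 0.787, 0.001, 0.001]
contact_force: [0.4, 0.6, -1.2]
opening: 0.378
```

```bash
python3 - <<'E'
from h import *
print(goto(.5657,.1815,.048,.2413))
E
```

```text
{'clock': 11.38, 'd': [-0.026, -0.011, 0.048], 'a': [0.017, 0.002, -0.0], 'pos': [0.566, 0.1832, 0.0509], 'q': [-0.41, 0.96, 0.03, 1.79, -0.06, 0.39, -0.09], 'F': [0.4, 0.6, -1.2], 'open': 33.3}
```

>>> servo_tool:
  deltas:
    - {"dx": -0.01, "dy": 0, "dz": 0.04, "ax": 0, "ay": 0, "az": 0, "hand": 22}
    - {"dx": -0.01, "dy": 0, "dz": 0.04, "ax": 0, "ay": 0, "az": 0, "hand": 38}
    - {"dx": -0.01, "dy": 0, "dz": 0.04, "ax": 0, "ay": 0, "az": 0, "hand": 60}
    - {"dx": -0.01, "dy": 0, "dz": 0.04, "ax": 0, "ay": 0, "az": 0, "hand": 60}
    - {"dx": -0.01, "dy": 0, "dz": 0.04, "ax": 0, "ay": 0, "az": 0, "hand": 60}
    - {"dx": 0, "dy": 0, "dz": -0.6, "ax": 0, "ay": 0, "az": 0, "hand": 70}
    - {"dx": 0, "dy": 0, "dz": -1.3, "ax": 0, "ay": 0, "az": 0, "hand": 70}
    - {"dx": 0, "dy": 0, "dz": -1.5, "ax": 0, "ay": 0, "az": 0, "hand": 70}
    - {"dx": 0, "dy": 0, "dz": -1.5, "ax": 0, "ay": 0, "az": 0, "hand": 70}

```text
clock: 12.5
tool_pos: [0.5654, 0.1832, 0.1403]
eef_rot: [0.617, 0.787, 0.0, 0.0]
contact_force: [0.3, -0.1, -0.2]
opening: 0.794
```

```bash
python3 - <<'E'
from h import *
from plant import r,eyes
import cv2
print(goto(.597,-.2333,.12,.1187))
p,d=eyes.snapshot("wrist"); cv2.imwrite("pics/w4.png",p[:,:,::-1])
E
```

```text
{'clock': 12.5, 'd': [-6.867, -1.15, 0.339], 'a': [0.01, 0.001, 1.173], 'pos': [0.5654, 0.1832, 0.1403], 'q': [-0.42, 0.82, 0.04, 1.77, -0.06, 0.56, -0.1], 'F': [0.3, -0.1, -0.2], 'open': 69.9}
```

View pics/w4.png

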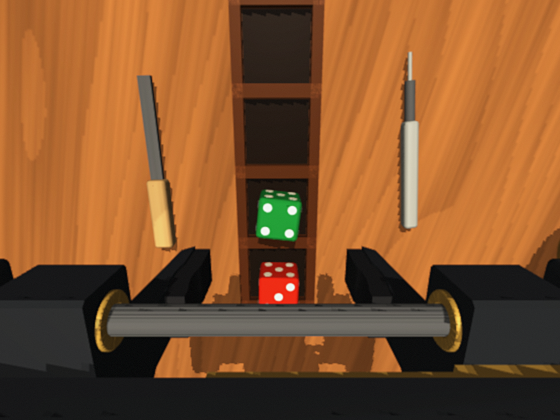

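The green die lies in the next pocket (top centre about (279,222), slightly yawed) and the red die in the pocket beyond. Next is blue.

>>> servo_tool:
  deltas:
    - {"dx": -0.9, "dy": -0.15, "dz": 0.0, "ax": 0, "ay": 0, "az": 0.2, "hand": 70}
    - {"dx": -1.8, "dy": -0.3, "dz": 0.0, "ax": 0, "ay": 0, "az": 0.4, "hand": 70}
    - {"dx": -2.7, "dy": -0.45, "dz": 0.0, "ax": 0, "ay": 0, "az": 0.6, "hand": 70}
    - {"dx": -3.6, "dy": -0.6, "dz": 0.0, "ax": 0, "ay": 0, "az": 0.8, "hand": 70}
    - {"dx": -4.5, "dy": -0.75, "dz": 0.1, "ax": 0, "ay": 0, "az": 1.0, "hand": 70}
    - {"dx": -5.4, "dy": -0.9, "dz": 0.2, "ax": 0, "ay": 0, "az": 1.17, "hand": 70}
    - {"dx": -6.2, "dy": -1.04, "dz": 0.34, "ax": 0, "ay": 0, "az": 1.17, "hand": 70}
    - {"dx": -6.87, "dy": -1.15, "dz": 0.34, "ax": 0, "ay": 0, "az": 1.17, "hand": 70}
    - {"dx": -6.87, "dy": -1.15, "dz": 0.34, "ax": 0, "ay": 0, "az": 1.17, "hand": 70}
    - {"dx": -6.87, "dy": -1.15, "dz": 0.34, "ax": 0, "ay": 0, "az": 1.17, "hand": 70}

```text
clock: 13.8
tool_pos: [0.5961, -0.2322, 0.1182]
eef_rot: [0.664, 0.748, -0.0, -0.001]
contact_force: [0.3, 0.6, -0.5]
opening: 0.79
```

>>> servo_tool:
  deltas:
    - {"dx": 0, "dy": 0, "dz": 0, "ax": 0, "ay": 0, "az": 0, "hand": 70}
    - {"dx": 0, "dy": 0, "dz": 0, "ax": 0, "ay": 0, "az": 0, "hand": 70}

```text
clock: 14.05
tool_pos: [0.597, -0.232, 0.1196]
eef_rot: [0.663, 0.749, 0.0, -0.0]
contact_force: [0.4, 0.1, -0.3]
opening: 0.793
```

```bash
python3 - <<'E'
from h import *
print(goto(.597,-.2333,.048,.1187))
E
```

```text
{'clock': 14.05, 'd': [-0.022, -0.003, 1.193], 'a': [-0.002, -0.005, 0.023], 'pos': [0.597, -0.232, 0.1196], 'q': [0.31, 0.89, -0.03, 1.63, 0.04, 0.62, 0.39], 'F': [0.4, 0.1, -0.3], 'open': 69.8}
```

>>> servo_tool:
  deltas:
    - {"dx": -0.02, "dy": 0, "dz": 0.5, "ax": 0, "ay": 0, "az": 0.02, "hand": 70}
    - {"dx": -0.02, "dy": 0, "dz": 0.9, "ax": 0, "ay": 0, "az": 0.02, "hand": 70}
    - {"dx": -0.02, "dy": 0, "dz": 1.18, "ax": 0, "ay": 0, "az": 0.02, "hand": 70}
    - {"dx": -0.02, "dy": 0, "dz": 1.18, "ax": 0, "ay": 0, "az": 0.02, "hand": 70}
    - {"dx": -0.02, "dy": 0, "dz": 1.18, "ax": 0, "ay": 0, "az": 0.02, "hand": 70}

```text
clock: 14.68
tool_pos: [0.5976, -0.2349, 0.0497]
eef_rot: [0.665, 0.747, 0.0, 0.001]
contact_force: [-0.6, 0.2, -0.0]
opening: 0.798
```

>>> servo_tool:
  deltas:
    - {"dx": 0, "dy": 0, "dz": 0, "ax": 0, "ay": 0, "az": 0, "hand": 22}
    - {"dx": 0, "dy": 0, "dz": 0, "ax": 0, "ay": 0, "az": 0, "hand": 22}
    - {"dx": 0, "dy": 0, "dz": 0, "ax": 0, "ay": 0, "az": 0, "hand": 22}
    - {"dx": 0, "dy": 0, "dz": 0, "ax": 0, "ay": 0, "az": 0, "hand": 22}
    - {"dx": 0, "dy": 0, "dz": 0, "ax": 0, "ay": 0, "az": 0, "hand": 22}
    - {"dx": 0, "dy": 0, "dz": 0, "ax": 0, "ay": 0, "az": 0, "hand": 22}

```text
clock: 15.42
tool_pos: [0.5969, -0.2349, 0.049]
eef_rot: [0.665, 0.747, -0.0, 0.0]
contact_force: [0.6, 0.0, 1.8]
opening: 0.369
```

```bash
python3 - <<'E'
from h import *
print(goto(.5511,.2408,.14,.2413))
E
```

```text
{'clock': 15.43, 'd': [7.963, 0.165, -1.52], 'a': [-0.0, 0.005, -1.189], 'pos': [0.5969, -0.2349, 0.049], 'q': [0.32, 1.0, -0.03, 1.64, 0.04, 0.5, 0.38], 'F': [0.6, 0.0, 1.8], 'open': 32.5}
```

>>> servo_tool:
  deltas:
    - {"dx": 0, "dy": 0, "dz": -0.5, "ax": 0, "ay": 0, "az": 0, "hand": 22}
    - {"dx": 0, "dy": 0, "dz": -1.2, "ax": 0, "ay": 0, "az": 0, "hand": 22}
    - {"dx": 0.7, "dy": 0.01, "dz": -1.52, "ax": 0, "ay": 0, "az": -0.1, "hand": 22}
    - {"dx": 1.6, "dy": 0.03, "dz": -1.52, "ax": 0, "ay": 0, "az": -0.25, "hand": 22}
    - {"dx": 2.5, "dy": 0.05, "dz": -1.52, "ax": 0, "ay": 0, "az": -0.4, "hand": 22}
    - {"dx": 3.4, "dy": 0.07, "dz": -1.52, "ax": 0, "ay": 0, "az": -0.55, "hand": 22}
    - {"dx": 4.3, "dy": 0.09, "dz": -1.52, "ax": 0, "ay": 0, "az": -0.7, "hand": 22}
    - {"dx": 5.2, "dy": 0.11, "dz": -1.52, "ax": 0, "ay": 0, "az": -0.85, "hand": 22}
    - {"dx": 6.1, "dy": 0.13, "dz": -1.52, "ax": 0, "ay": 0, "az": -1.0, "hand": 22}
    - {"dx": 7.0, "dy": 0.15, "dz": -1.52, "ax": 0, "ay": 0, "az": -1.1, "hand": 22}

```text
clock: 16.68
tool_pos: [0.5566, 0.1851, 0.1398]
eef_rot: [0.62, 0.784, -0.0, 0.0]
contact_force: [1.0, 0.2, -1.3]
opening: 0.366
```

>>> servo_tool:
  deltas:
    - {"dx": 0.6, "dy": 0, "dz": 0, "ax": 0, "ay": 0, "az": 0, "hand": 22}
    - {"dx": 0.85, "dy": 0, "dz": 0, "ax": 0, "ay": 0, "az": 0, "hand": 22}
    - {"dx": 0.85, "dy": 0, "dz": 0, "ax": 0, "ay": 0, "az": 0, "hand": 22}
    - {"dx": 0.85, "dy": 0, "dz": 0, "ax": 0, "ay": 0, "az": 0, "hand": 22}

```text
clock: 17.18
tool_pos: [0.5459, 0.2302, 0.1399]
eef_rot: [0.622, 0.783, -0.001, 0.001]
contact_force: [-0.7, -0.6, -1.1]
opening: 0.363
```

```bash
python3 - <<'E'
from h import *
print(goto(.5513,.2398,.049,.2413))
E
```

```text
{'clock': 17.18, 'd': [0.139, 0.124, 1.514], 'a': [-0.002, 0.023, -0.118], 'pos': [0.5459, 0.2302, 0.1399], 'q': [-0.51, 0.82, 0.06, 1.78, -0.08, 0.55, -0.18], 'F': [-0.7, -0.6, -1.1], 'open': 31.9}
```

>>> servo_tool:
  deltas:
    - {"dx": 0.13, "dy": 0.12, "dz": 0.2, "ax": 0, "ay": 0, "az": -0.12, "hand": 22}
    - {"dx": 0.13, "dy": 0.12, "dz": 0.7, "ax": 0, "ay": 0, "az": -0.12, "hand": 22}
    - {"dx": 0.13, "dy": 0.12, "dz": 0.7, "ax": 0, "ay": 0, "az": -0.12, "hand": 22}
    - {"dx": 0.13, "dy": 0.12, "dz": 0.7, "ax": 0, "ay": 0, "az": -0.12, "hand": 22}

```text
clock: 17.68
tool_pos: [0.5509, 0.2419, 0.0981]
eef_rot: [0.616, 0.788, -0.0, 0.0]
contact_force: [0.3, -0.2, 0.2]
opening: 0.365
```

```bash
python3 - <<'E'
from h import *
print(goto(.5513,.2398,.049,.2413))
E
```

```text
{'clock': 17.68, 'd': [-0.034, -0.002, 0.818], 'a': [0.003, 0.006, 0.025], 'pos': [0.5509, 0.2419, 0.0981], 'q': [-0.52, 0.89, 0.05, 1.76, -0.08, 0.49, -0.17], 'F': [0.3, -0.2, 0.2], 'open': 32.2}
```

>>> servo_tool:
  deltas:
    - {"dx": -0.03, "dy": 0, "dz": 0.4, "ax": 0, "ay": 0, "az": 0.02, "hand": 22}
    - {"dx": -0.03, "dy": 0, "dz": 0.7, "ax": 0, "ay": 0, "az": 0.02, "hand": 22}
    - {"dx": -0.03, "dy": 0, "dz": 0.82, "ax": 0, "ay": 0, "az": 0.02, "hand": 22}
    - {"dx": -0.03, "dy": 0, "dz": 0.82, "ax": 0, "ay": 0, "az": 0.02, "hand": 22}
    - {"dx": -0.03, "dy": 0, "dz": 0.82, "ax": 0, "ay": 0, "az": 0.02, "hand": 22}

```text
clock: 18.3
tool_pos: [0.5511, 0.2407, 0.0491]
eef_rot: [0.616, 0.787, 0.0, 0.0]
contact_force: [-0.0, 0.0, -0.6]
opening: 0.364
```

```bash
python3 - <<'E'
from h import *
print(goto(.5513,.2398,.049,.2413))
E
```

```text
{'clock': 18.3, 'd': [-0.015, -0.001, 0.001], 'a': [0.007, 0.002, 0.013], 'pos': [0.5511, 0.2407, 0.0491], 'q': [-0.51, 0.97, 0.04, 1.77, -0.08, 0.4, -0.17], 'F': [-0.0, 0.0, -0.6], 'open': 32.1}
```

>>> servo_tool:
  deltas:
    - {"dx": 0, "dy": 0, "dz": 0, "ax": 0, "ay": 0, "az": 0, "hand": 38}
    - {"dx": 0, "dy": 0, "dz": 0, "ax": 0, "ay": 0, "az": 0, "hand": 60}
    - {"dx": 0, "dy": 0, "dz": 0, "ax": 0, "ay": 0, "az": 0, "hand": 60}
    - {"dx": 0, "dy": 0, "dz": 0, "ax": 0, "ay": 0, "az": 0, "hand": 60}
    - {"dx": 0, "dy": 0, "dz": -0.6, "ax": 0, "ay": 0, "az": 0, "hand": 70}
    - {"dx": 0, "dy": 0, "dz": -1.3, "ax": 0, "ay": 0, "az": 0, "hand": 70}
    - {"dx": 0, "dy": 0, "dz": -1.5, "ax": 0, "ay": 0, "az": 0, "hand": 70}
    - {"dx": 0, "dy": 0, "dz": -1.5, "ax": 0, "ay": 0, "az": 0, "hand": 70}

```text
clock: 19.3
tool_pos: [0.551, 0.2406, 0.1391]
eef_rot: [0.616, 0.787, 0.0, 0.0]
contact_force: [0.8, 0.1, -0.0]
opening: 0.794
```

```bash
python3 - <<'E'
from h import *
print(goto(.6035,-.2915,.12,.1187))
E
```

```text
{'clock': 19.3, 'd': [-8.819, -1.282, 0.319], 'a': [0.011, 0.0, 1.183], 'pos': [0.551, 0.2406, 0.1391], 'q': [-0.52, 0.82, 0.06, 1.75, -0.08, 0.57, -0.18], 'F': [0.8, 0.1, -0.0], 'open': 69.9}
```

Now across to the bone die.

>>> servo_tool:
  deltas:
    - {"dx": -0.9, "dy": -0.13, "dz": 0.0, "ax": 0, "ay": 0, "az": 0.1, "hand": 70}
    - {"dx": -1.8, "dy": -0.26, "dz": 0.0, "ax": 0, "ay": 0, "az": 0.2, "hand": 70}
    - {"dx": -2.7, "dy": -0.39, "dz": 0.0, "ax": 0, "ay": 0, "az": 0.4, "hand": 70}
    - {"dx": -3.6, "dy": -0.52, "dz": 0.0, "ax": 0, "ay": 0, "az": 0.5, "hand": 70}
    - {"dx": -4.5, "dy": -0.65, "dz": 0, "ax": 0, "ay": 0, "az": 0.6, "hand": 70}
    - {"dx": -5.4, "dy": -0.78, "dz": 0, "ax": 0, "ay": 0, "az": 0.7, "hand": 70}
    - {"dx": -6.3, "dy": -0.92, "dz": 0, "ax": 0, "ay": 0, "az": 0.8, "hand": 70}
    - {"dx": -7.2, "dy": -1.05, "dz": 0, "ax": 0, "ay": 0, "az": 1.0, "hand": 70}
    - {"dx": -8.1, "dy": -1.18, "dz": 0.2, "ax": 0, "ay": 0, "az": 1.1, "hand": 70}
    - {"dx": -8.82, "dy": -1.28, "dz": 0.32, "ax": 0, "ay": 0, "az": 1.18, "hand": 70}

```text
clock: 20.55
tool_pos: [0.6018, -0.294, 0.1171]
eef_rot: [0.665, 0.747, -0.001, -0.001]
contact_force: [0.1, -0.3, -0.4]
opening: 0.793
```

>>> servo_tool:
  deltas:
    - {"dx": 0, "dy": 0, "dz": 0, "ax": 0, "ay": 0, "az": 0, "hand": 70}
    - {"dx": 0, "dy": 0, "dz": 0, "ax": 0, "ay": 0, "az": 0, "hand": 70}

```text
clock: 20.8
tool_pos: [0.6027, -0.29, 0.1181]
eef_rot: [0.664, 0.748, 0.0, -0.002]
contact_force: [0.7, 1.3, 0.9]
opening: 0.795
```

```bash
python3 - <<'E'
from h import *
from plant import eyes
import cv2
p,d=eyes.snapshot("top"); cv2.imwrite("pics/top1.png",p[:,:,::-1])
cv2.imwrite("pics/tray1.png",cv2.resize(p[150:230,100:260,::-1],None,fx=5,fy=5,interpolation=cv2.INTER_CUBIC))
print(goto(.6035,-.2915,.048,.1187))
E
```

```text
{'clock': 20.85, 'd': [-0.041, 0.001, 1.176], 'a': [-0.011, -0.024, 0.023], 'pos': [0.6033, -0.2892, 0.1186], 'q': [0.4, 0.92, -0.04, 1.53, 0.05, 0.69, 0.46], 'F': [-0.9, -0.1, 0.2], 'open': 70.1}
```

View pics/tray1.png

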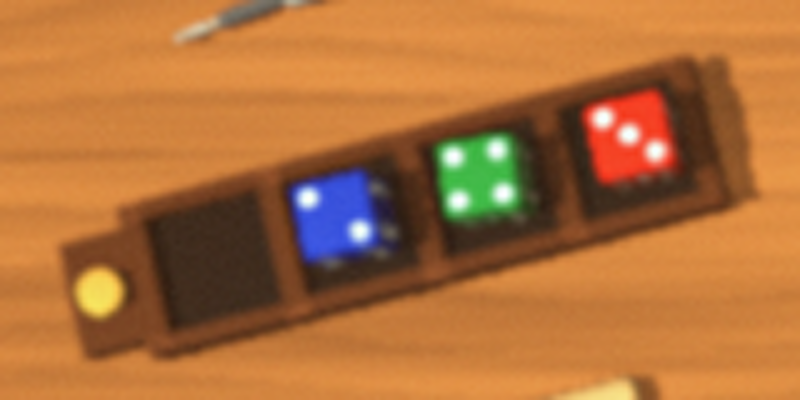

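The enlarged top crop shows blue, green and red in the second, third and fourth pockets from the stud. Pip centres are about (333,215), (476,176) and (628,135). Now I grip the bone die.

>>> servo_tool:
  deltas:
    - {"dx": -0.02, "dy": 0, "dz": 0.5, "ax": 0, "ay": 0, "az": 0.02, "hand": 70}
    - {"dx": -0.02, "dy": 0, "dz": 0.9, "ax": 0, "ay": 0, "az": 0.02, "hand": 70}
    - {"dx": -0.02, "dy": 0, "dz": 1.17, "ax": 0, "ay": 0, "az": 0.02, "hand": 70}
    - {"dx": -0.02, "dy": 0, "dz": 1.17, "ax": 0, "ay": 0, "az": 0.02, "hand": 70}
    - {"dx": -0.02, "dy": 0, "dz": 1.17, "ax": 0, "ay": 0, "az": 0.02, "hand": 70}

```text
clock: 21.48
tool_pos: [0.6043, -0.2927, 0.0504]
eef_rot: [0.664, 0.747, 0.0, 0.001]
contact_force: [0.1, 0.6, -0.4]
opening: 0.795
```

>>> servo_tool:
  deltas:
    - {"dx": 0, "dy": 0, "dz": 0, "ax": 0, "ay": 0, "az": 0, "hand": 22}
    - {"dx": 0, "dy": 0, "dz": 0, "ax": 0, "ay": 0, "az": 0, "hand": 22}
    - {"dx": 0, "dy": 0, "dz": 0, "ax": 0, "ay": 0, "az": 0, "hand": 22}
    - {"dx": 0, "dy": 0, "dz": 0, "ax": 0, "ay": 0, "az": 0, "hand": 22}
    - {"dx": 0, "dy": 0, "dz": 0, "ax": 0, "ay": 0, "az": 0, "hand": 22}
    - {"dx": 0, "dy": 0, "dz": 0, "ax": 0, "ay": 0, "az": 0, "hand": 22}

```text
clock: 22.22
tool_pos: [0.6035, -0.2929, 0.0496]
eef_rot: [0.665, 0.747, -0.0, 0.0]
contact_force: [-0.9, 0.6, 1.2]
opening: 0.364
```

```bash
python3 - <<'E'
from h import *
from plant import eyes
print(goto(.537,.298,.14,.2413))
m=eyes.camera_model("top"); c=np.array([.5581,.2125]);y=np.array([-np.sin(.2413),np.cos(.2413)]);x=np.array([y[1],-y[0]])
for n,(u,v) in dict(blue=(333,215),green=(476,176),red=(628,135)).items():
  w=ray(m,(u+.5)/5-.5+100,(v+.5)/5-.5+150,.046)[:2]-c; print(n,w@x,w@y)
E
```

```text
{'clock': 22.23, 'd': [9.911, 0.048, -1.511], 'a': [-0.0, 0.004, -1.188], 'pos': [0.6035, -0.2929, 0.0496], 'q': [0.4, 1.02, -0.04, 1.54, 0.06, 0.58, 0.45], 'F': [-0.9, 0.6, 1.2], 'open': 32.1}
blue 0.0012065574683498143 0.03109944606131535
green 0.0015968072751801816 -0.02924664122069406
red 0.0018303984825044555 -0.09323403199095595
```

The three placed dice are within about 3.5 mm of their pocket centres. Carrying the bone die across.

>>> servo_tool:
  deltas:
    - {"dx": 0, "dy": 0, "dz": -0.5, "ax": 0, "ay": 0, "az": 0, "hand": 22}
    - {"dx": 0, "dy": 0, "dz": -1.2, "ax": 0, "ay": 0, "az": 0, "hand": 22}
    - {"dx": 0.7, "dy": 0, "dz": -1.51, "ax": 0, "ay": 0, "az": -0.1, "hand": 22}
    - {"dx": 1.6, "dy": 0, "dz": -1.51, "ax": 0, "ay": 0, "az": -0.2, "hand": 22}
    - {"dx": 2.5, "dy": 0.01, "dz": -1.51, "ax": 0, "ay": 0, "az": -0.3, "hand": 22}
    - {"dx": 3.4, "dy": 0.02, "dz": -1.51, "ax": 0, "ay": 0, "az": -0.4, "hand": 22}
    - {"dx": 4.3, "dy": 0.02, "dz": -1.51, "ax": 0, "ay": 0, "az": -0.5, "hand": 22}
    - {"dx": 5.2, "dy": 0.03, "dz": -1.51, "ax": 0, "ay": 0, "az": -0.6, "hand": 22}
    - {"dx": 6.1, "dy": 0.03, "dz": -1.51, "ax": 0, "ay": 0, "az": -0.7, "hand": 22}
    - {"dx": 6.8, "dy": 0.03, "dz": -1.51, "ax": 0, "ay": 0, "az": -0.8, "hand": 22}

```text
clock: 23.48
tool_pos: [0.5572, 0.1156, 0.1399]
eef_rot: [0.632, 0.775, 0.0, -0.0]
contact_force: [0.4, 1.0, 0.0]
opening: 0.364
```

>>> servo_tool:
  deltas:
    - {"dx": 0, "dy": 0, "dz": 0, "ax": 0, "ay": 0, "az": 0, "hand": 22}

```text
clock: 23.6
tool_pos: [0.5569, 0.1181, 0.1398]
eef_rot: [0.63, 0.777, 0.001, -0.001]
contact_force: [-0.4, -0.3, 0.2]
opening: 0.365
```

```bash
python3 - <<'E'
from h import *
print(goto(.537,.298,.14,.2413))
E
```

```text
{'clock': 23.6, 'd': [3.002, 0.296, 0.006], 'a': [0.003, -0.029, -0.312], 'pos': [0.5569, 0.1181, 0.1398], 'q': [-0.3, 0.79, 0.02, 1.85, -0.04, 0.5, -0.04], 'F': [-0.4, -0.3, 0.2], 'open': 32.1}
```

>>> servo_tool:
  deltas:
    - {"dx": 0.7, "dy": 0.07, "dz": 0, "ax": 0, "ay": 0, "az": -0.1, "hand": 22}
    - {"dx": 1.5, "dy": 0.15, "dz": 0, "ax": 0, "ay": 0, "az": -0.2, "hand": 22}
    - {"dx": 2.3, "dy": 0.23, "dz": 0, "ax": 0, "ay": 0, "az": -0.3, "hand": 22}
    - {"dx": 2.9, "dy": 0.29, "dz": 0, "ax": 0, "ay": 0, "az": -0.31, "hand": 22}
    - {"dx": 3.0, "dy": 0.3, "dz": 0.3, "ax": 0, "ay": 0, "az": -0.31, "hand": 22}
    - {"dx": 3.0, "dy": 0.3, "dz": 0.7, "ax": 0, "ay": 0, "az": -0.31, "hand": 22}
    - {"dx": 3.0, "dy": 0.3, "dz": 0.7, "ax": 0, "ay": 0, "az": -0.31, "hand": 22}
    - {"dx": 3.0, "dy": 0.3, "dz": 0.7, "ax": 0, "ay": 0, "az": -0.31, "hand": 22}

```text
clock: 24.6
tool_pos: [0.5403, 0.2907, 0.098]
eef_rot: [0.621, 0.784, -0.001, 0.001]
contact_force: [-0.4, 0.0, -0.4]
opening: 0.365
```

```bash
python3 - <<'E'
from h import *
print(goto(.537,.298,.049,.2413))
E
```

```text
{'clock': 24.6, 'd': [0.133, -0.025, 0.816], 'a': [-0.0, 0.015, -0.1], 'pos': [0.5403, 0.2907, 0.098], 'q': [-0.6, 0.9, 0.06, 1.73, -0.1, 0.52, -0.25], 'F': [-0.4, 0.0, -0.4], 'open': 32.1}
```

>>> servo_tool:
  deltas:
    - {"dx": 0.12, "dy": -0.02, "dz": 0.2, "ax": 0, "ay": 0, "az": -0.1, "hand": 22}
    - {"dx": 0.12, "dy": -0.02, "dz": 0.5, "ax": 0, "ay": 0, "az": -0.1, "hand": 22}
    - {"dx": 0.12, "dy": -0.02, "dz": 0.75, "ax": 0, "ay": 0, "az": -0.1, "hand": 22}
    - {"dx": 0.12, "dy": -0.02, "dz": 0.81, "ax": 0, "ay": 0, "az": -0.1, "hand": 22}
    - {"dx": 0.12, "dy": -0.02, "dz": 0.81, "ax": 0, "ay": 0, "az": -0.1, "hand": 22}
    - {"dx": 0.12, "dy": -0.02, "dz": 0.81, "ax": 0, "ay": 0, "az": -0.1, "hand": 22}

```text
clock: 25.35
tool_pos: [0.536, 0.2989, 0.0492]
eef_rot: [0.616, 0.788, -0.001, -0.0]
contact_force: [-1.7, -0.6, 6.9]
opening: 0.361
```

```bash
python3 - <<'E'
from h import *
print(goto(.537,.298,.0495,.2413))
E
```

```text
{'clock': 25.35, 'd': [-0.019, 0.012, -0.004], 'a': [-0.015, 0.007, 0.021], 'pos': [0.536, 0.2989, 0.0492], 'q': [-0.61, 0.98, 0.05, 1.73, -0.1, 0.44, -0.25], 'F': [-1.7, -0.6, 6.9], 'open': 31.7}
```

The die is down (7 N contact), so I release and rise.

>>> servo_tool:
  deltas:
    - {"dx": 0, "dy": 0, "dz": -0.01, "ax": 0, "ay": 0, "az": 0, "hand": 38}
    - {"dx": 0, "dy": 0, "dz": -0.01, "ax": 0, "ay": 0, "az": 0, "hand": 60}
    - {"dx": 0, "dy": 0, "dz": -0.01, "ax": 0, "ay": 0, "az": 0, "hand": 60}
    - {"dx": 0, "dy": 0, "dz": -0.01, "ax": 0, "ay": 0, "az": 0, "hand": 60}
    - {"dx": 0, "dy": 0, "dz": -0.6, "ax": 0, "ay": 0, "az": 0, "hand": 70}
    - {"dx": 0, "dy": 0, "dz": -1.3, "ax": 0, "ay": 0, "az": 0, "hand": 70}
    - {"dx": -0.8, "dy": -0.8, "dz": -2.0, "ax": 0, "ay": 0, "az": 0, "hand": 70}
    - {"dx": -1.3, "dy": -1.5, "dz": -2.3, "ax": 0, "ay": 0, "az": 0, "hand": 70}
    - {"dx": -1.3, "dy": -2.0, "dz": -2.5, "ax": 0, "ay": 0, "az": 0, "hand": 70}
    - {"dx": -1.3, "dy": -2.0, "dz": -2.5, "ax": 0, "ay": 0, "az": 0, "hand": 70}

```text
clock: 26.6
tool_pos: [0.4369, 0.1932, 0.2005]
eef_rot: [0.616, 0.788, -0.001, -0.0]
contact_force: [0.8, 0.8, -0.2]
opening: 0.792
```

```bash
python3 - <<'E'
from plant import eyes
import cv2,numpy as np
p,d=eyes.snapshot("top"); np.save("pics/top2.npy",d)
cv2.imwrite("pics/top2.png",p[:,:,::-1])
p,d=eyes.snapshot("side")
cv2.imwrite("pics/side2.png",cv2.resize(p[220:390,140:280,::-1],None,fx=3.5,fy=3.5,interpolation=cv2.INTER_CUBIC))
E
```

```text
(no output)
```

View pics/top2.png

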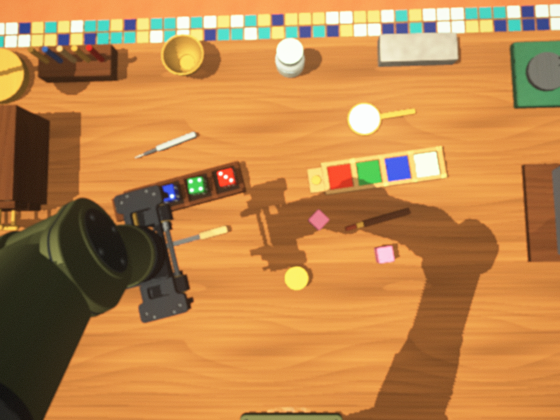

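View pics/side2.png

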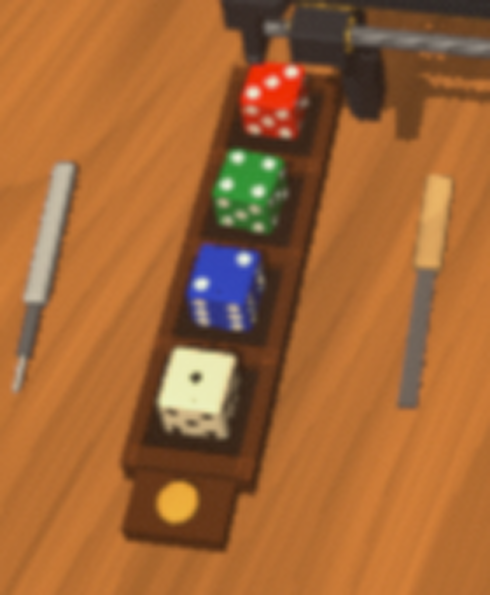

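The side crop shows, going away from the stud, bone, lapis, jade and carnelian, each flat in its own pocket with the top face up. I'll measure them before handing in.

```bash
python3 - <<'E'
from h import *
from plant import eyes,r
m=eyes.camera_model("side"); c=np.array([.5581,.2125]);y=np.array([-np.sin(.2413),np.cos(.2413)]);x=np.array([y[1],-y[0]])
for n,(u,v,z) in dict(stud=(177,502,.02),bone=(195,377,.046),blue=(223,271,.046),green=(247,174,.046),red=(272,82,.046)).items():
  w=ray(m,(u+.5)/3.5-.5+140,(v+.5)/3.5-.5+220,z)[:2]-c; print(n,(w@x).round(4),(w@y).round(4))
E
```

```text
stud -0.002 0.1451
bone -0.0011 0.0926
blue -0.001 0.0324
green 0.0001 -0.0282
red -0.0001 -0.0916
```

```bash
python3 -c "
from plant import r
s=r.get_state();print(s['clock'],abs(s['qd']).max(),s['contact_force'],s['opening']);print(r.finish_job())"
```

```text
26.7 0.028871470233839673 [ 0.96929272  0.51278039 -0.286536  ] 0.793705163846816
the job is handed in; nothing more can be done
None
```

I moved all four dice into the walnut tray in reverse order and handed the job in at 26.7 s. No verdict was reported. Going out from the tray's stud, the pockets now hold bone, lapis, jade and carnelian. The pink look-alikes were left alone.

- **Position:** the last side view put every die within about 3 mm of its pocket centre along the tray and about 1 mm across. An earlier top view agreed for carnelian, jade and lapis, to about 3.5 mm. The arm hid bone in the last top view, so bone was checked from the side only.
- **Upright:** all four lie flat with their top faces up. Jade looked slightly turned about the vertical when it was set down.
- **Robot:** the open gripper was about 0.2 m up and touching nothing. The contact force read about 1 N, the same as its noise in free air.
- **Disagreement:** the same side view put the tray's stud about 5 mm further along the tray than its listed position. The stud's height was assumed, so this check is weaker. The error is still well inside the 11 mm allowed.

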